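# Open the solvent jug in its hooded caddy and hold the wet cap over the mouth

## Task

Open the grey solvent caddy: swing its hood right back and set it down gently on its stop, without letting it drop. Then press the square jug's safety cap down, twist it anticlockwise until it comes free and lift it straight off, with the jug staying in its pocket and everything else left where it is. The cap's inside is wet, so do not put it down: finish holding it level in the gripper, about 5 cm clear above the jug's mouth, so that it drips back into the jug.

Things in the scene. Friction and masses are not known exactly. Their poses are not given: they have to be found in the camera images.
- caddy: steel spill tray, 172 (x) x 290 (y) x 65 mm, fixed; origin at the centre of its underside, its front faces its own -x. A 118 mm deep hood closes it (184 mm high in all); a handle stands 28 mm out of each end. Its rack has three square pockets (85 mm wide, floor 4 mm up, walls to 49 mm) with centres 29 mm towards the front and at y = -88, 0, +88 mm; jug, tin and bottle stand in them in any order
- hood (a joint): angle of the caddy's hood in rad: 0 closed, 1.57 fully open, where it lies back on two rubber stops behind the caddy. The hinge runs along the caddy's y at its rear upper edge. The hood weighs about 0.7 kg, turns freely, falls shut when let go below about 0.9 rad and falls back onto its stops when let go beyond that
- hood_hinge (a point): middle of the hood's hinge line, on the caddy's rear upper edge
- hood_knob (a point): centre of the black ball knob, 28 mm diameter, on a 10 mm stem in the middle of the hood's front; the centre stands 40 mm out of the hood's front face, 212 mm ahead of and 45 mm above the hinge line when closed. It moves and turns with the hood
- jug: square off-white plastic jug, 82 x 82 mm, 126 mm high to the rim of its round neck, full, about 1.1 kg, loose but held against turning by its pocket; origin at the centre of its underside, z up along the neck's axis
- jug_mouth (a point): centre of the jug's mouth, on the neck's rim, 126 mm above the jug's underside
- cap: grey push-and-turn cap on the jug's neck, about 70 g, 46.5 mm high: a smooth skirt 56 mm in diameter and 24.5 mm high, on top of it a ribbed grip 42 mm in diameter and 22 mm high. Origin at the centre of the skirt's lower rim, z up along the axis; on the jug the origin lies 113 mm above the jug's underside
- cap_grip (a point): point on the cap's axis at half the ribbed grip's height, 35.5 mm above the cap's origin. To free the cap press it down 4 to 6 mm against its spring (8 to 11 N; travel ends at 6.5 mm) and, kept pressed, turn it about 60 degrees anticlockwise seen from above (40 is enough, a stop comes at 83); it then lifts straight off. Pulled without that it lifts the whole jug
- tin: red round grease tin, 72 mm in diameter, 75 mm high, in a pocket of the caddy; origin at the centre of its underside
- bottle: round amber bottle with a plain black cap, 59 mm in diameter, 169 mm high, in a pocket of the caddy, not to be opened; origin at the centre of its underside
- gauge: steel plug gauge standing on the trolley, 48 mm in diameter, 98 mm high; origin at the centre of its underside
- marker: black and white marker pen, 135 mm long, lying on the trolley in front of the caddy

How it is judged:
By the outcome, as a careful person would: the job done as asked, in the order asked, and still so for the second after the job is handed in, while the arm keeps its last pose, push and grip.
It also fails if it takes over 64 s, if anything falls off the work surface, if the arm or the gripper's body presses on something with over 40 N, if the wrist force passes 120 N, or if a joint passes its speed limit or range.

## Robot

A 7-joint arm with a two-finger parallel gripper is mounted at the origin on a cart in front of the work surface, level with it; the furniture and walls round the work are solid. World frame = base frame: x ahead of the robot, y to its left, z up, the work surface at z = 0. Lengths are in m, angles in rad, forces in N, time in s.
With the tool pointing down it reaches from about 0.425 to 0.875 m from the base axis. Payload 4.7 kg.
Tool frame: the origin (TCP) lies midway between the tips of the shut fingers; the grasp point (between the pads) lies 19 mm behind it; z points along the fingers, x is the direction in which the jaws open and shut, and the axes are right-handed (so a half turn about z gives the same grasp; the last joint's range is limited). The gripper opens to 87 mm and grips with 3 to 60 N. Pads are 19 mm wide; open, the fingers measure 117 mm over their backs; the gripper's body (75 mm by 190 mm) begins 51 mm behind the grasp point.
Start: joints at [0.014, 0.321, -0.07, 1.45, 0.023, 1.371, -0.057], TCP at [0.65, -0, 0.223] pointing down, gripper open.
Joint ranges: [-2.86, 2.86], [-0.3, 2.09], [-1.38, 1.24], [0.06, 2.45], [-1.56, 4.7], [0.09, 2.05], [-2.69, 2.69]. Speed limits (rad/s): [2.57, 2.57, 3.14, 3.14, 3.14, 3.14, 3.14].

## Interface

Orientations are given as a unit quaternion [x, y, z, w].
In Python, from plant import r gives the robot as it stands. The module is installed in compiled form; this text tells all that it offers.
- The arm moves only by the tool servo_tool, never from a script. Its argument "moves" is a list of rows, each a list of 6 numbers: the shift along the tool's x, y, z as a fraction of full scale, then the turn, a rotation vector about the tool's x, y, z as a fraction of full scale. A call has exactly 8 rows; each row shifts and turns the pose as measured when the row begins, along the tool's axes as they then stand; what a row does not reach is not made up. Full scale, the value 1, is 0.2 m for a shift and 180 degrees for a turn. A row lasts 1/12 s, in which the tool goes at most 41.7 mm and 7.16 degrees, less where a joint would pass 70% of its speed; a pose out of reach is approached as far as the arm can. A call with a number of a shift or a turn outside -1 to 1 is refused whole. A call with a gripper value outside its range is refused whole. "fingers" is the opening, from 0 (shut) to 1 (fully open), set as the call begins (left out, the last holds). The fingers move at their own pace and stop on an object; "newtons" is the grip in N (left out, the last holds). Time passes only in rows, so rows that do not move let the fingers close, or fill a call up. It gives the time, the measured TCP pose, the force and the opening at its end, in the units of the state.
- r.observe(): the state, without advancing time (a new reading comes with each control period).
- r.snapshot(name): name is "scene" or "side" or "wrist"; returns the picture (480x640x3 uint8, red, green, blue); there is no depth.
- r.get_calibration(name): a dict with "fx", "fy", "cx", "cy" (pixels), "position" and "rotation" of the camera in the world. Camera axes: x right, y down, z forward; pixel columns grow to the right and rows downward; lengths in m; the calibration is good to about 2 mm. The wrist camera is an equidistant fisheye: a pixel r from the principal point sees the ray r / f radians off the axis. A picture is of the moment at which its call begins: read the wrist's pose just before it. get_calibration takes no time and is no camera call; for the wrist camera it gives the pose at the moment of the call.
- r.finish_job(): hands the job in, once; it reports no verdict.
The state is a dict: "time_s": time; "joint_pos": joint angles; "joint_velocities": joint speeds; "effort": joint torques, N m; "tool_pos": TCP position; "orientation": TCP orientation; "ft_force": force on the tool from outside, world axes, zero at the start; "moment": the same for the moment, N m; "grip_width": finger opening in m.
Only numpy, scipy, OpenCV 4.12 (cv2) and the standard library are available. Lean on these libraries where they do the work, as an engineer would, in place of code of your own. Each camera call takes 0.05 s, during which the arm holds its last target. There are 200 camera calls.

## Working session

There is one attempt and no reset: what is moved stays moved. The work goes in short steps, Python scripts to look and compute and a tool call to move; the robot and the scene stay as the last step left them, time stands still between calls to the robot, and variables do not carry over. Pictures are saved under pics/ and viewed, about 8 in all and at most 12, crops included, and the job is handed in when it is done.

Besides the shell and the picture viewer there is one more tool, called in YAML: its name, and indented under it one key for each argument. servo_tool: Moves the arm, as the interface text tells. Its arguments: {"type":"object","properties":{"moves":{"type":"array","items":{"type":"array","items":{"type":"number"}}},"fingers":{"type":"number"},"newtons":{"type":"number"}},"required":["moves"]}

```bash
mkdir -p pics; ls; python3 - <<'E'
from plant import r
import cv2,numpy as np
o=r.observe();print({k:np.round(v,4).tolist() for k,v in o.items()})
a=r.snapshot("scene");b=r.snapshot("side")
cv2.imwrite("pics/scene.png",a[...,::-1]);cv2.imwrite("pics/side.png",b[...,::-1])
for n in("scene","side","wrist"):print(n,{k:np.round(v,4).tolist() for k,v in r.get_calibration(n).items()})
E
```

```text
pics
{'time_s': 0.0, 'joint_pos': [0.0141, 0.3218, -0.0701, 1.4517, 0.0226, 1.3708, -0.0569], 'joint_velocities': [0.0, 0.0008, -0.0011, 0.0013, -0.0007, -0.0003, -0.0007], 'effort': [-0.0003, -49.1285, -0.4039, -31.2526, -0.0641, 0.0438, 0.0002], 'tool_pos': [0.6495, -0.0001, 0.2215], 'orientation': [1.0, 0.0, -0.001, 0.0], 'ft_force': [-0.0006, 0.0634, 0.2219], 'moment': [0.002, 0.0105, -0.0136], 'grip_width': 0.087}
scene {'fx': 554.4193, 'fy': 554.4193, 'cx': 308.27, 'cy': 238.4264, 'position': [1.1413, -0.9992, 0.7364], 'rotation': [0.8179, 0.2649, -0.1443, -0.4899]}
side {'fx': 551.0197, 'fy': 551.0197, 'cx': 319.4885, 'cy': 233.5917, 'position': [0.5962, 0.6939, 1.1414], 'rotation': [0.0743, 0.9419, -0.3272, -0.0167]}
wrist {'fx': 371.6483, 'fy': 371.6483, 'cx': 324.9562, 'cy': 244.9623, 'position': [0.6493, 0.0707, 0.3831], 'rotation': [0.9915, 0.0001, -0.0012, 0.1304]}
```

View pics/scene.png

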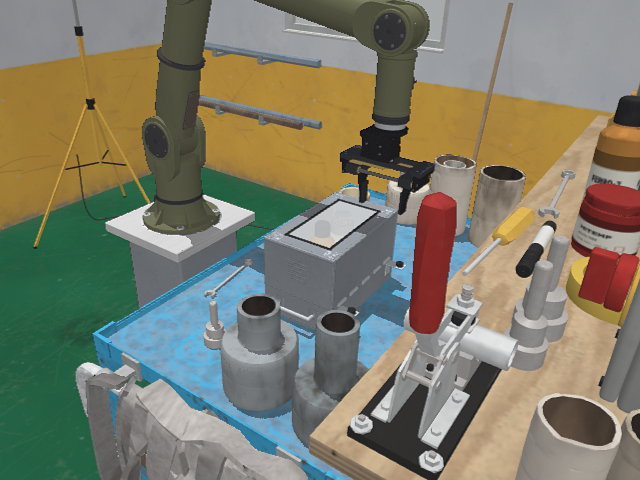

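View pics/side.png

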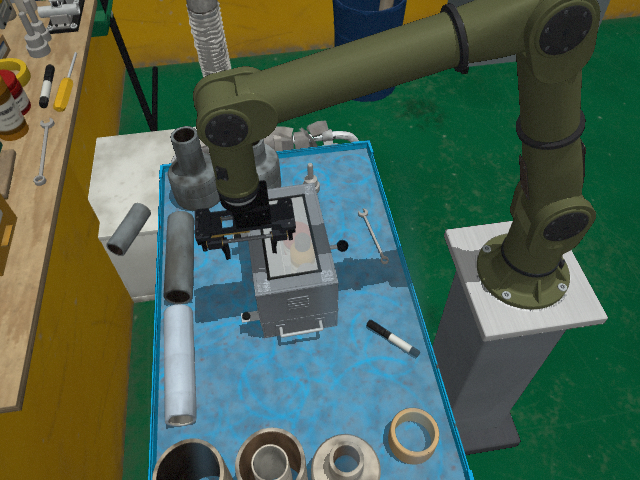

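```bash
python3 - <<'E'
from plant import r
import cv2,numpy as np
w=r.snapshot("wrist")[...,::-1]
b=cv2.imread("pics/side.png")[170:350,190:410]
b=cv2.resize(b,None,fx=3.6,fy=3.3,interpolation=cv2.INTER_CUBIC)
cv2.imwrite("pics/w1.png",w);cv2.imwrite("pics/sc.png",b)
E
```

```text
(no output)
```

View pics/sc.png

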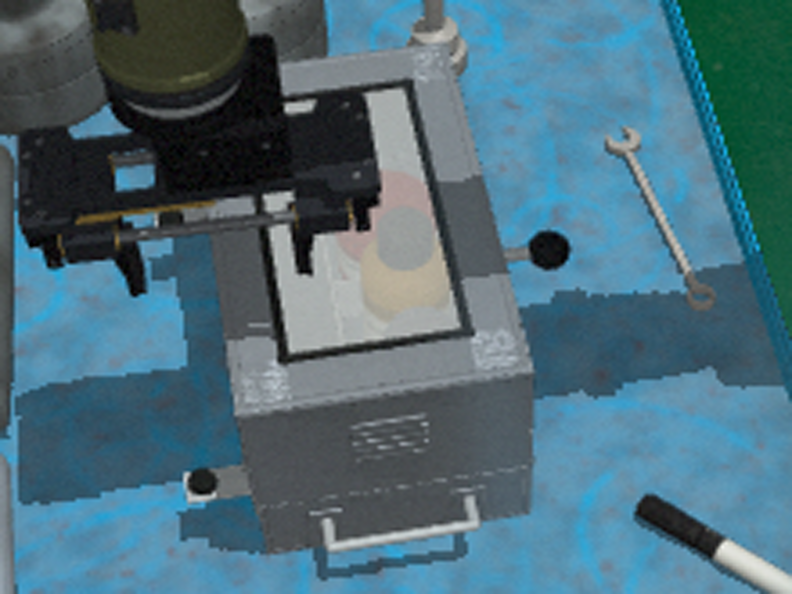

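View pics/w1.png

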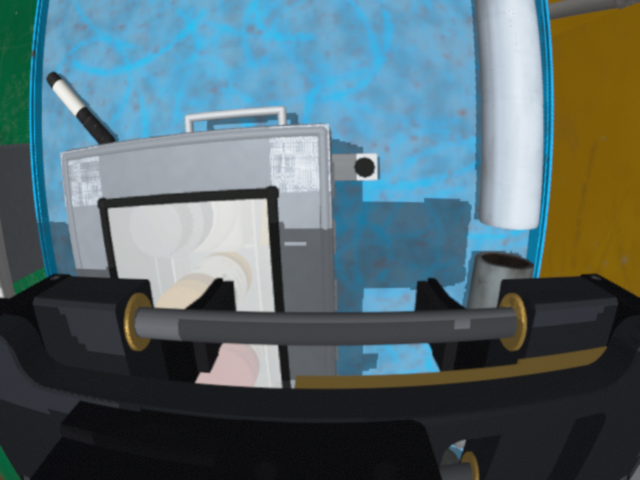

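```bash
cat > h.py <<'E'
from plant import r
import cv2,numpy as np
from scipy.spatial.transform import Rotation as R
def ray(n,u,v,cal=None):
    c=cal or r.get_calibration(n); x=np.array([u-c["cx"],v-c["cy"]])/c["fx"]
    if n=="wrist":
        t=np.linalg.norm(x); d=np.r_[x/t*np.sin(t),np.cos(t)] if t>0 else np.array([0,0,1.])
    else: d=np.r_[x,1]
    q=np.array(c["rotation"]); M=R.from_quat(q).as_matrix() if q.size==4 else q
    return np.array(c["position"]),M@d
def onz(n,u,v,z,cal=None):
    p,d=ray(n,u,v,cal); return p+d*(z-p[2])/d[2]
def st():
    o=r.observe(); print({k:np.round(o[k],4).tolist() for k in("time_s","tool_pos","orientation","ft_force","grip_width","joint_pos")}); return o
E
python3 - <<'E'
from h import *
S=lambda u,v,z:np.round(onz("side",190+u/3.6,170+v/3.3,z),4)
print("knob",S(549,250,.110))
for n,p in dict(nf=(532,373,.184),nr=(237,415,.184),ff=(458,45,.184),stop=(203,483,.065)).items():print(n,S(*p))
for n,p in dict(nf=(62,152,.184),nr=(328,125,.184),stop=(365,167,.07)).items():print("w",n,np.round(onz("wrist",*p),4))
E
```

```text
knob [ 0.4433 -0.0677  0.11  ]
nf [0.4809 0.0801 0.184 ]
nr [0.6508 0.0835 0.184 ]
ff [ 0.481  -0.2053  0.184 ]
stop [0.6827 0.0579 0.065 ]
w nf [0.4811 0.0787 0.184 ]
w nr [0.6505 0.0829 0.184 ]
w stop [0.6823 0.0547 0.07  ]
```

servo_tool:
  moves:
    - [0,0,-0.05,0,0,-0.039]
    - [0,0,-0.05,0,0,-0.039]
    - [0,0,-0.05,0,0,-0.039]
    - [0,0,0,0,0,-0.039]
    - [0,0,0,0,0,-0.039]
    - [0,0,0,0,0,-0.039]
    - [0,0,0,0,0,-0.039]
    - [0,0,0,0,0,-0.039]
  fingers: 0.65
  newtons: 20

```text
time_s: 0.82
tool_pos: [0.6477, 0.0, 0.249]
orientation: [0.877, 0.48, -0.004, -0.002]
ft_force: [0.2, 0.1, -0.2]
grip_width: 0.0572
```

servo_tool:
  moves:
    - [0,0,0,0,0,-0.039]
    - [0,0,0,0,0,-0.039]
    - [0,0,0,0,0,-0.039]
    - [0,0,0,0,0,-0.039]
    - [-0.15,-0.1,0,0,0,-0.025]
    - [-0.15,-0.15,0,-0.02,0,0]
    - [-0.03,-0.2,0,-0.02,0,0]
    - [0,-0.2,0,-0.02,0,0]

```text
time_s: 1.48
tool_pos: [0.5197, -0.066, 0.235]
orientation: [0.695, 0.713, 0.067, 0.061]
ft_force: [-0.3, 0.1, 2.2]
grip_width: 0.0565
```

```bash
python3 -c "
from h import *
st()"
```

```text
{'time_s': 1.4833, 'tool_pos': [0.5197, -0.066, 0.235], 'orientation': [0.6948, 0.7135, 0.0667, 0.0607], 'ft_force': [-0.2806, 0.1043, 2.2234], 'grip_width': 0.0565, 'joint_pos': [0.3446, -0.0817, -0.2348, 1.883, -0.0537, 1.1604, 1.7231]}
```

servo_tool:
  moves:
    - [0,-0.15,0,-0.021,0,0]
    - [0,-0.15,0,-0.021,0,0]
    - [0,-0.15,0,-0.021,0,0]
    - [0,-0.1,0,-0.021,0,0]
    - [0,-0.07,0,0,0,0]
    - [0,0,0,0,0,0]
    - [0,0,0,0,0,0]
    - [0,0,0,0,0,0]

```text
time_s: 2.15
tool_pos: [0.4377, -0.0826, 0.1606]
orientation: [0.702, 0.696, 0.114, 0.096]
ft_force: [-0.2, 0.1, 0.5]
grip_width: 0.0567
```

```bash
python3 - <<'E'
from h import *
st();c=r.get_calibration("wrist")
w=r.snapshot("wrist");cv2.imwrite("pics/w2.png",w[...,::-1])
print(np.round(c["position"],4).tolist(),np.round(c["rotation"],4).tolist())
E
```

```text
{'time_s': 2.15, 'tool_pos': [0.4377, -0.0826, 0.1606], 'orientation': [0.7022, 0.6961, 0.114, 0.0964], 'ft_force': [-0.2496, 0.1265, 0.5058], 'grip_width': 0.0567, 'joint_pos': [0.4894, -0.2978, -0.2499, 2.229, -0.2075, 0.9249, 1.9038]}
[0.322, -0.0853, 0.2942] [0.6838, 0.6753, 0.2036, 0.1869]
```

View pics/w2.png

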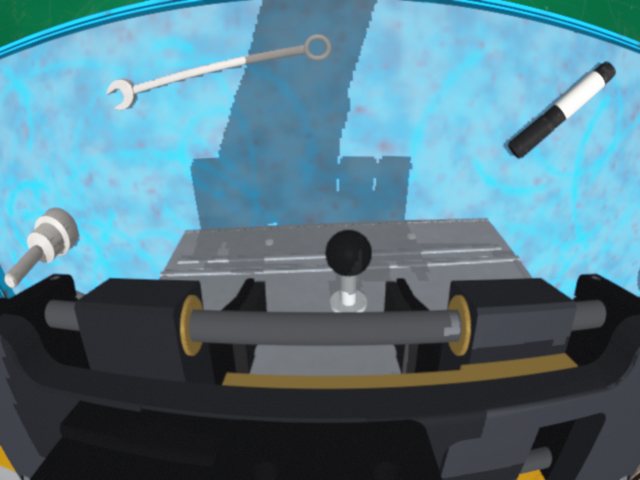

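```bash
cat >> h.py <<'E'
def to(goal,tilt=None):
    "shift and turn in tool axes, full-scale units, to TCP goal with jaws along caddy y and tilt deg"
    o=r.observe(); M=R.from_quat(o["orientation"]); d=M.inv().apply(np.array(goal)-o["tool_pos"])
    print("shift mm",np.round(d*1e3,1),"units",np.round(d/.2,3))
    if tilt is not None:
        T=R.from_euler("z",1.0,degrees=True)*R.from_quat([.5**.5,.5**.5,0,0])*R.from_euler("x",-tilt,degrees=True)
        v=(M.inv()*T).as_rotvec(degrees=True); print("turn deg",np.round(v,1),"units",np.round(v/180,3)," z",np.round(T.as_matrix()[:,2],3))
E
python3 - <<'E'
from h import *
p,d=ray("wrist",349,253);q,e=ray("side",342.5,245.8)
d/=np.linalg.norm(d);e/=np.linalg.norm(e)
t=np.linalg.lstsq(np.c_[d,-e],q-p,rcond=None)[0];a=p+d*t[0];b=q+e*t[1];print("tri",a.round(4),b.round(4))
z=np.array([np.sin(.35),0,-np.cos(.35)])
print(R.from_quat(r.observe()["orientation"]).as_matrix().round(3))
to((a+b)/2+z*.019,20)
E
```

```text
tri [ 0.4432 -0.0664  0.1111] [ 0.4435 -0.0667  0.1113]
[[ 0.003  0.956  0.295]
 [ 1.    -0.011  0.024]
 [ 0.026  0.295 -0.955]]
shift mm [13.9 -8.7 68.4] units [ 0.069 -0.044  0.342]
turn deg [-2.8 -1.  -1.6] units [-0.016 -0.006 -0.009]  z [ 0.342  0.006 -0.94 ]
```

servo_tool:
  moves:
    - [0.04,0,0,0,0,0]
    - [0.03,0,0.02,0,0,-0.008]
    - [0,-0.02,0.08,0,0,0]
    - [0,-0.02,0.08,0,0,0]
    - [0,0,0.08,0,0,0]
    - [0,0,0.06,0,0,0]
    - [0,0,0.02,0,0,0]
    - [0,0,0,0,0,0]

```text
time_s: 2.87
tool_pos: [0.4636, -0.0484, 0.1007]
orientation: [0.675, 0.721, 0.122, 0.103]
ft_force: [0.1, -5.4, -0.6]
grip_width: 0.0568
```

```bash
python3 - <<'E'
from h import *
st();to(np.array([.4433,-.0665,.1112])+.019*np.array([.29,0,-.957]),17)
E
```

```text
{'time_s': 2.8667, 'tool_pos': [0.4636, -0.0484, 0.1007], 'orientation': [0.6745, 0.7208, 0.1223, 0.1025], 'ft_force': [0.1428, -5.4113, -0.5697], 'grip_width': 0.0568, 'joint_pos': [0.3836, -0.19, -0.257, 2.2839, -0.1855, 0.7377, 1.8791]}
shift mm [-17.1 -17.5   2. ] units [-0.086 -0.087  0.01 ]
turn deg [ 1.3 -1.8  2.5] units [ 0.007 -0.01   0.014]  z [ 0.292  0.005 -0.956]
```

servo_tool:
  moves:
    - [-0.04,-0.02,0,0,0,0.006]
    - [-0.025,-0.03,0,0,0,0.006]
    - [-0.01,-0.03,0,0,0,0]
    - [0,-0.02,0,0,0,0]
    - [0,0,0,0,0,0]
    - [0,0,0,0,0,0]
    - [0,0,0,0,0,0]
    - [0,0,0,0,0,0]

```text
time_s: 3.53
tool_pos: [0.4455, -0.0634, 0.0973]
orientation: [0.687, 0.708, 0.127, 0.101]
ft_force: [0.7, -0.2, 0.5]
grip_width: 0.0563
```

```bash
python3 - <<'E'
from h import *
st();to(np.array([.4433,-.0665,.1112])+.019*np.array([.29,0,-.957]),17)
E
```

```text
{'time_s': 3.5333, 'tool_pos': [0.4455, -0.0634, 0.0973], 'orientation': [0.6872, 0.708, 0.1269, 0.1015], 'ft_force': [0.7442, -0.1567, 0.5287], 'grip_width': 0.0563, 'joint_pos': [0.4021, -0.2254, -0.2224, 2.3216, -0.2166, 0.7381, 1.9164]}
shift mm [-3.3  1.7  5. ] units [-0.017  0.009  0.025]
turn deg [ 1.6 -2.   0.4] units [ 0.009 -0.011  0.002]  z [ 0.292  0.005 -0.956]
```

Close on the knob.

servo_tool:
  moves:
    - [-0.016,0.009,0.025,0,0,0]
    - [0,0,0,0,0,0]
    - [0,0,0,0,0,0]
    - [0,0,0,0,0,0]
    - [0,0,0,0,0,0]
    - [0,0,0,0,0,0]
    - [0,0,0,0,0,0]
    - [0,0,0,0,0,0]
  fingers: 0
  newtons: 25

```text
time_s: 4.2
tool_pos: [0.4499, -0.0668, 0.0927]
orientation: [0.687, 0.708, 0.127, 0.102]
ft_force: [0.1, -0.7, 0.2]
grip_width: 0.0259
```

```bash
cat >>h.py <<'E'
H=np.array([.6553,-.0625,.0662])  # hinge guess = knob + (212,~4,-45) mm
def arc(angs,g0=None):
    o=r.observe(); M=R.from_quat(o["orientation"]); g=o["tool_pos"]-.019*M.as_matrix()[:,2]
    v=g-H; cur=np.arctan2(v[2],-v[0])-np.arctan2(45,212); rad=np.hypot(v[0],v[2])
    print("grasp",g.round(4),"hood deg",np.degrees(cur).round(1),"rad",rad.round(4),"sumtilt",180-np.degrees(np.sum(np.array(o["joint_pos"])[[1,3,5]])).round(1))
    for a in angs:
        b=np.radians(a)+np.arctan2(45,212); t=H+np.array([-.2167*np.cos(b),v[1],.2167*np.sin(b)])
        d=M.inv().apply(t-g); print(a,"units",np.round(d/.2,3))
E
python3 - <<'E'
from h import *
st();arc([5,10,15,20,25,30])
E
```

```text
{'time_s': 4.2, 'tool_pos': [0.4499, -0.0668, 0.0927], 'orientation': [0.6871, 0.7081, 0.1269, 0.1016], 'ft_force': [0.0711, -0.6602, 0.2061], 'grip_width': 0.0259, 'joint_pos': [0.4037, -0.2055, -0.2192, 2.317, -0.2147, 0.7235, 1.9226]}
grasp [ 0.4439 -0.0676  0.1107] hood deg -0.1 rad 0.216 sumtilt 17.599999999999994
5 units [ 0.002  0.05  -0.082]
10 units [ 0.004  0.108 -0.157]
15 units [ 0.005  0.173 -0.226]
20 units [ 0.006  0.243 -0.289]
25 units [ 0.006  0.319 -0.346]
30 units [ 0.006  0.399 -0.396]
```

servo_tool:
  moves:
    - [0,0.02,-0.041,0,0,0]
    - [0,0.025,-0.041,0,0,0]
    - [0,0.028,-0.039,0,0,0]
    - [0,0.03,-0.037,0,0,0]
    - [0,0.032,-0.036,0,0,0]
    - [0,0.034,-0.034,0,0,0]
    - [0,0.036,-0.032,0,0,0]
    - [0,0.036,-0.031,0,0,0]

```text
time_s: 4.87
tool_pos: [0.4792, -0.066, 0.1651]
orientation: [0.687, 0.708, 0.128, 0.101]
ft_force: [6.9, 0.5, -7.5]
grip_width: 0.0262
```

```bash
python3 - <<'E'
from h import *
st();arc([10,15,20,25,30,35,40,45,50])
E
```

```text
{'time_s': 4.8667, 'tool_pos': [0.4792, -0.066, 0.1651], 'orientation': [0.687, 0.7081, 0.1281, 0.1011], 'ft_force': [6.9331, 0.5005, -7.5097], 'grip_width': 0.0262, 'joint_pos': [0.4078, -0.2254, -0.2261, 2.1741, -0.1935, 0.8823, 1.8805]}
grasp [ 0.4731 -0.0668  0.1831] hood deg 20.7 rad 0.2165 sumtilt 17.80000000000001
10 units [-0.003 -0.146  0.14 ]
15 units [-0.001 -0.081  0.071]
20 units [-0.    -0.011  0.008]
25 units [ 0.001  0.065 -0.049]
30 units [ 0.001  0.145 -0.099]
35 units [ 0.001  0.229 -0.142]
40 units [ 0.     0.317 -0.177]
45 units [-0.001  0.407 -0.204]
50 units [-0.002  0.5   -0.224]
```

servo_tool:
  moves:
    - [0,0.044,-0.032,0,0,0]
    - [0,0.046,-0.03,0,0,0]
    - [0,0.047,-0.028,0,0,0]
    - [0,0.049,-0.026,0,0,0]
    - [0,0.05,-0.023,0,0,0]
    - [0,0.051,-0.02,0,0,0]
    - [0,0.052,-0.018,0,0,0]
    - [0,0.053,-0.015,0,0,0]

```text
time_s: 5.53
tool_pos: [0.5417, -0.0642, 0.2291]
orientation: [0.687, 0.709, 0.125, 0.096]
ft_force: [1.9, 1.1, -4.2]
grip_width: 0.0264
```

```bash
python3 - <<'E'
from h import *
st();arc([50,55,60,65,70,75,80])
E
```

```text
{'time_s': 5.5333, 'tool_pos': [0.5417, -0.0642, 0.2291], 'orientation': [0.6875, 0.709, 0.1249, 0.0956], 'ft_force': [1.9485, 1.1262, -4.1857], 'grip_width': 0.0264, 'joint_pos': [0.4023, -0.1228, -0.2538, 1.9552, -0.143, 1.0062, 1.8056]}
grasp [ 0.5359 -0.065   0.2471] hood deg 44.6 rad 0.2168 sumtilt 17.400000000000006
50 units [-0.001  0.1   -0.022]
55 units [-0.003  0.194 -0.035]
60 units [-0.005  0.288 -0.039]
65 units [-0.007  0.382 -0.035]
70 units [-0.01   0.476 -0.023]
75 units [-0.013  0.568 -0.003]
80 units [-0.017  0.659  0.026]
```

Next to about 68°, with slowing steps.

servo_tool:
  moves:
    - [0,0.057,-0.013,0,0,0]
    - [0,0.057,-0.01,0,0,0]
    - [0,0.057,-0.008,0,0,0]
    - [0,0.057,-0.005,0,0,0]
    - [0,0.056,-0.002,0,0,0]
    - [0,0.056,0.001,0,0,0]
    - [0,0.054,0.004,0,0,0]
    - [0,0.048,0.005,0,0,0]

```text
time_s: 6.2
tool_pos: [0.6256, -0.0617, 0.2622]
orientation: [0.689, 0.709, 0.121, 0.09]
ft_force: [1.8, 0.3, -4.6]
grip_width: 0.0262
```

```bash
python3 - <<'E'
from h import *
st();arc([70,75,80,84,86,88,89,90,91])
E
```

```text
{'time_s': 6.2, 'tool_pos': [0.6256, -0.0617, 0.2622], 'orientation': [0.6885, 0.7095, 0.1208, 0.0895], 'ft_force': [1.8243, 0.2762, -4.6467], 'grip_width': 0.0262, 'joint_pos': [0.373, 0.0537, -0.2811, 1.7197, -0.0689, 1.079, 1.7189]}
grasp [ 0.6201 -0.0626  0.2804] hood deg 68.7 rad 0.217 sumtilt 16.599999999999994
70 units [-0.001  0.025  0.005]
75 units [-0.004  0.117  0.024]
80 units [-0.007  0.208  0.051]
84 units [-0.01   0.278  0.078]
86 units [-0.012  0.313  0.094]
88 units [-0.013  0.347  0.11 ]
89 units [-0.014  0.363  0.119]
90 units [-0.015  0.38   0.128]
91 units [-0.016  0.396  0.137]
```

servo_tool:
  moves:
    - [0,0.045,0.008,0,0,0]
    - [0,0.045,0.01,0,0,0]
    - [0,0.042,0.01,0,0,0]
    - [0,0.038,0.011,0,0,0]
    - [0,0.034,0.011,0,0,0]
    - [0,0.03,0.011,0,0,0]
    - [0,0.026,0.01,0,0,0]
    - [0,0.02,0.009,0,0,0]

```text
time_s: 6.87
tool_pos: [0.6898, -0.0599, 0.2633]
orientation: [0.689, 0.709, 0.12, 0.088]
ft_force: [1.8, 1.0, -2.9]
grip_width: 0.0262
```

```bash
python3 - <<'E'
from h import *
st();arc([84,86,88,89,90,91])
E
```

```text
{'time_s': 6.8667, 'tool_pos': [0.6898, -0.0599, 0.2633], 'orientation': [0.689, 0.7093, 0.1199, 0.0883], 'ft_force': [1.7759, 0.9661, -2.8651], 'grip_width': 0.0262, 'joint_pos': [0.3367, 0.192, -0.287, 1.5679, -0.0141, 1.0979, 1.6672]}
grasp [ 0.6843 -0.0608  0.2814] hood deg 85.7 rad 0.2172 sumtilt 16.30000000000001
84 units [ 0.001 -0.03  -0.011]
86 units [-0.     0.005  0.005]
88 units [-0.002  0.039  0.021]
89 units [-0.003  0.055  0.03 ]
90 units [-0.003  0.072  0.039]
91 units [-0.004  0.088  0.048]
```

servo_tool:
  moves:
    - [0,0.009,0.005,0,0,0]
    - [0,0.009,0.005,0,0,0]
    - [0,0.009,0.005,0,0,0]
    - [0,0.009,0.005,0,0,0]
    - [0,0.009,0.005,0,0,0]
    - [0,0.009,0.005,0,0,0]
    - [0,0.009,0.005,0,0,0]
    - [0,0.009,0.005,0,0,0]

```text
time_s: 7.53
tool_pos: [0.706, -0.0594, 0.2604]
orientation: [0.689, 0.709, 0.119, 0.088]
ft_force: [-14.1, 0.5, 8.4]
grip_width: 0.0267
```

```bash
python3 - <<'E'
from h import *
st();arc([90,91,92])
E
```

```text
{'time_s': 7.5333, 'tool_pos': [0.706, -0.0594, 0.2604], 'orientation': [0.6892, 0.7094, 0.1187, 0.0875], 'ft_force': [-14.1258, 0.4969, 8.3635], 'grip_width': 0.0267, 'joint_pos': [0.3253, 0.2294, -0.2863, 1.5297, 0.0006, 1.1022, 1.6549]}
grasp [ 0.7005 -0.0603  0.2786] hood deg 90.0 rad 0.2171 sumtilt 16.099999999999994
90 units [-0.    -0.002  0.002]
91 units [-0.001  0.015  0.011]
92 units [-0.002  0.031  0.02 ]
```

servo_tool:
  moves:
    - [0,0,0,0,0,0]
    - [0,0,0,0,0,0]
    - [0,0,0,0,0,0]
    - [0,0,0,0,0,0]
    - [0,0,-0.1,0,0,0]
    - [0,0,-0.15,0,0,0]
    - [0,0,-0.1,0,0,0]
    - [0,0,0,0,0,0]
  fingers: 0.75

```text
time_s: 8.2
tool_pos: [0.685, -0.0642, 0.3297]
orientation: [0.69, 0.709, 0.118, 0.088]
ft_force: [0.3, 0.8, 0.8]
grip_width: 0.0636
```

```bash
python3 - <<'E'
from h import *
st()
s=r.snapshot("side")[...,::-1];cv2.imwrite("pics/s3.png",cv2.resize(s[110:390,130:430],None,fx=2.1,fy=2.1,interpolation=cv2.INTER_CUBIC))
w=r.snapshot("wrist")[...,::-1];cv2.imwrite("pics/w3.png",w)
c=r.get_calibration("wrist");import json;json.dump({k:np.array(v).tolist() for k,v in c.items()},open("w3.json","w"))
E
```

```text
{'time_s': 8.2, 'tool_pos': [0.685, -0.0642, 0.3297], 'orientation': [0.6895, 0.7092, 0.1179, 0.0877], 'ft_force': [0.3168, 0.7698, 0.7695], 'grip_width': 0.0636, 'joint_pos': [0.3402, 0.1677, -0.2836, 1.464, -0.0198, 1.2289, 1.67]}
```

View pics/s3.png

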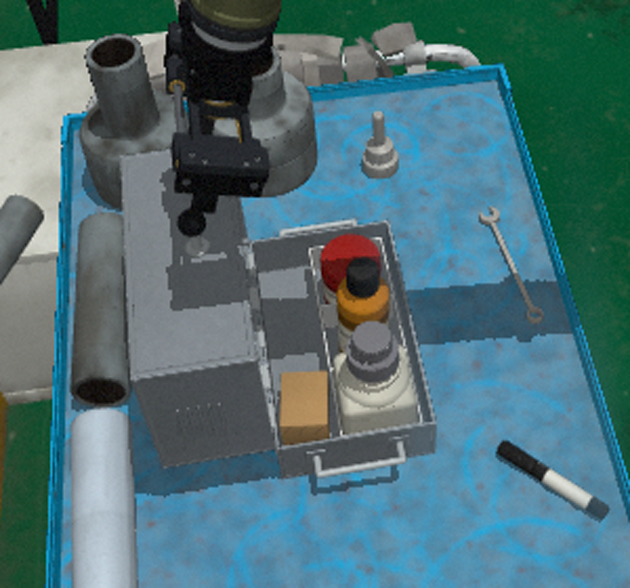

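View pics/w3.png

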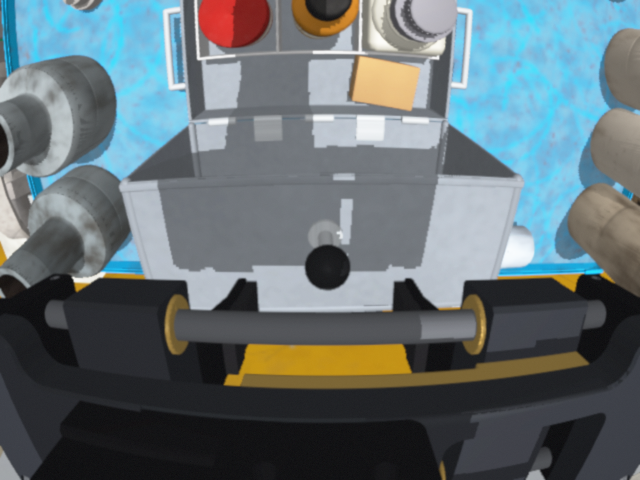

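```bash
python3 - <<'E'
from h import *
import json
print(onz("side",130+374/2.1,110+335/2.1,.1635).round(4), onz("wrist",427,14,.1635,json.load(open("w3.json"))).round(4))
for y in (.39,):pass
E
```

```text
[0.5354 0.0226 0.1635] [0.541  0.0171 0.1635]
```

servo_tool:
  moves:
    - [0,-0.15,-0.02,0.022,0,0]
    - [0,-0.17,-0.02,0.022,0,0]
    - [0.1,-0.17,0,0.022,0,0]
    - [0.12,-0.15,0,0.022,0,0]
    - [0.1,-0.05,0,0,0,0.02]
    - [0,0,0,0,0,0.039]
    - [0,0,0,0,0,0.039]
    - [0,0,0,0,0,0.039]

```text
time_s: 8.97
tool_pos: [0.5347, -0.002, 0.2977]
orientation: [0.836, 0.548, 0.001, -0.023]
ft_force: [0.8, 0.2, 0.5]
grip_width: 0.0652
```

servo_tool:
  moves:
    - [0,0,0,0,0,0.039]
    - [0,0,0,0,0,0.039]
    - [0,0,0,0,0,0.039]
    - [0,0,0,0,0,0.039]
    - [0,0,0,0,0,0.039]
    - [0,0,0,0,0,0.039]
    - [0,0,0,0,0,0.039]
    - [0,0,0,0,0,0.039]

```text
time_s: 9.63
tool_pos: [0.5306, -0.0004, 0.2815]
orientation: [0.996, 0.079, -0.02, -0.022]
ft_force: [0.2, -0.3, -0.1]
grip_width: 0.0653
```

```bash
cat >>h.py <<'E'
def down(goal,yaw):
    o=r.observe(); M=R.from_quat(o["orientation"]); d=M.inv().apply(np.array(goal)-o["tool_pos"])
    T=R.from_euler("z",yaw,degrees=True)*R.from_quat([1,0,0,0]); v=(M.inv()*T).as_rotvec()/np.pi
    m=M.as_matrix(); print("shift u",np.round(d/.2,3),"turn u",np.round(v,3),"yaw",np.degrees(np.arctan2(m[1,0],m[0,0])).round(1),"tilt",np.degrees(np.arccos(-m[2,2])).round(2))
E
python3 - <<'E'
from h import *
st();down([.538,.023,.25],0)
E
```

```text
{'time_s': 9.6333, 'tool_pos': [0.5306, -0.0004, 0.2815], 'orientation': [0.9964, 0.079, -0.0203, -0.0223], 'ft_force': [0.1741, -0.2501, -0.0973], 'grip_width': 0.0653, 'joint_pos': [0.2332, 0.0914, -0.2712, 1.6109, -0.0185, 1.4851, 0.1229]}
shift u [ 0.061 -0.102  0.16 ] turn u [-0.014  0.013  0.05 ] yaw 9.1 tilt 3.46
```

servo_tool:
  moves:
    - [0.02,-0.03,0.04,-0.007,0.007,0.025]
    - [0.02,-0.03,0.05,-0.007,0.006,0.025]
    - [0.02,-0.03,0.06,0,0,0]
    - [0,-0.01,0.07,0,0,0]
    - [0,0,0.06,0,0,0]
    - [0,0,0.03,0,0,0]
    - [0,0,0,0,0,0]
    - [0,0,0,0,0,0]

```text
time_s: 10.3
tool_pos: [0.5367, 0.0219, 0.2036]
orientation: [1.0, -0.006, -0.008, 0.0]
ft_force: [-0.2, -0.3, 1.3]
grip_width: 0.0654
```

```bash
python3 - <<'E'
from h import *
import json
st();down([.538,.023,.215],0)
c=r.get_calibration("wrist");w=r.snapshot("wrist")[...,::-1];s=r.snapshot("side")[...,::-1];cv2.imwrite("pics/w4.png",w)
json.dump({k:np.array(v).tolist() for k,v in c.items()},open("w4.json","w"))
a=cv2.resize(w[200:440,200:450],None,fx=1.6,fy=1.6*1.5); b=cv2.resize(s[200:340,220:380],(400,576),interpolation=cv2.INTER_CUBIC);a=cv2.resize(a,(400,576))
cv2.imwrite("pics/c4.png",np.hstack([a,b]))
E
```

```text
{'time_s': 10.3, 'tool_pos': [0.5367, 0.0219, 0.2036], 'orientation': [1.0, -0.0061, -0.0076, 0.0005], 'ft_force': [-0.1926, -0.2674, 1.3105], 'grip_width': 0.0654, 'joint_pos': [0.1847, 0.1181, -0.2959, 1.7371, 0.0348, 1.3068, -0.1309]}
shift u [ 0.006 -0.005 -0.057] turn u [ 0.     0.005 -0.004] yaw -0.7 tilt 0.87
```

View pics/c4.png

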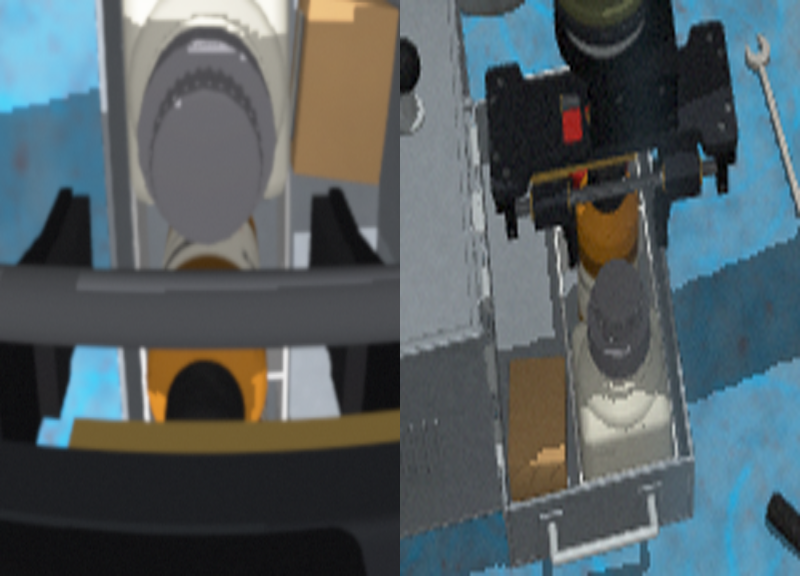

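```bash
python3 - <<'E'
from h import *
import json
c=json.load(open("w4.json"))
print(onz("side",306.6,272,.1635).round(4), onz("wrist",329.4,269.2,.1635,c).round(4))
for u in(200+148/1.6,200+266/1.6):print(onz("wrist",u,269,.1635,c).round(4))
for v in(90,243):print(onz("wrist",329.4,200+v/2.4,.1635,c).round(4))
p,d=ray("wrist",329.4,269.2,c);q,e=ray("side",306.6,272);print(np.linalg.lstsq(np.c_[d,-e],q-p,rcond=None)[0][0]*d+p)
E
```

```text
[0.5395 0.0285 0.1635] [0.538  0.0243 0.1635]
[0.5168 0.0245 0.1635]
[0.5591 0.0242 0.1635]
[0.5381 0.043  0.1635]
[0.5378 0.0043 0.1635]
[0.53786928 0.01993927 0.15071709]
```

servo_tool:
  moves:
    - [0.006,-0.01,0.03,0,0.005,-0.004]
    - [0,0,0.04,0,0,0]
    - [0,0,0.05,0,0,0]
    - [0,0,0.05,0,0,0]
    - [0,0,0.04,0,0,0]
    - [0,0,0.02,0,0,0]
    - [0,0,0,0,0,0]
    - [0,0,0,0,0,0]

```text
time_s: 11.07
tool_pos: [0.5405, 0.0225, 0.157]
orientation: [1.0, -0.001, 0.003, 0.001]
ft_force: [0.6, 0.7, -0.4]
grip_width: 0.0652
```

```bash
python3 - <<'E'
from h import *
st();down([.538,.024,.146],0)
E
```

```text
{'time_s': 11.0667, 'tool_pos': [0.5405, 0.0225, 0.157], 'orientation': [1.0, -0.0013, 0.0031, 0.0006], 'ft_force': [0.6104, 0.7424, -0.4105], 'grip_width': 0.0652, 'joint_pos': [0.1826, 0.1434, -0.2977, 1.8057, 0.0472, 1.1931, -0.132]}
shift u [-0.013 -0.008  0.055] turn u [ 0.    -0.002 -0.001] yaw -0.1 tilt 0.36
```

servo_tool:
  moves:
    - [-0.012,-0.008,0.02,0,-0.002,0]
    - [0,0,0.02,0,0,0]
    - [0,0,0.015,0,0,0]
    - [0,0,0,0,0,0]
    - [0,0,0,0,0,0]
    - [0,0,0,0,0,0]
    - [0,0,0,0,0,0]
    - [0,0,0,0,0,0]

```text
time_s: 11.73
tool_pos: [0.5388, 0.0244, 0.146]
orientation: [1.0, -0.001, 0.001, 0.001]
ft_force: [0.6, -0.0, -0.8]
grip_width: 0.0653
```

```bash
python3 - <<'E'
from h import *
st();down([.538,.024,.144],0)
E
```

```text
{'time_s': 11.7333, 'tool_pos': [0.5388, 0.0244, 0.146], 'orientation': [1.0, -0.0013, 0.0006, 0.0006], 'ft_force': [0.5651, -0.0077, -0.8115], 'grip_width': 0.0653, 'joint_pos': [0.1796, 0.1533, -0.2992, 1.818, 0.0502, 1.1764, -0.1382]}
shift u [-0.004  0.002  0.01 ] turn u [ 0.    -0.    -0.001] yaw -0.1 tilt 0.1
```

servo_tool:
  moves:
    - [-0.004,0.002,0.01,0,0,0]
    - [0,0,0,0,0,0]
    - [0,0,0,0,0,0]
    - [0,0,0,0,0,0]
    - [0,0,0,0,0,0]
    - [0,0,0,0,0,0]
    - [0,0,0,0,0,0]
    - [0,0,0,0,0,0]
  fingers: 0
  newtons: 45

```text
time_s: 12.4
tool_pos: [0.5381, 0.0239, 0.1443]
orientation: [1.0, -0.001, 0.001, 0.001]
ft_force: [0.9, -0.2, -0.4]
grip_width: 0.041
```

servo_tool:
  moves:
    - [0,0,0.008,0,0,0]
    - [0,0,0.008,0,0,0]
    - [0,0,0.008,0,0,0]
    - [0,0,0.005,0,0,0]
    - [0,0,0,0,0,0]
    - [0,0,0,0,0,0]
    - [0,0,0,0,0,0]
    - [0,0,0,0,0,0]

```text
time_s: 13.07
tool_pos: [0.5382, 0.0239, 0.1431]
orientation: [1.0, -0.001, 0.002, 0.001]
ft_force: [-2.2, -0.5, 4.1]
grip_width: 0.041
```

servo_tool:
  moves:
    - [0,0,0.015,0,0,0]
    - [0,0,0.02,0,0,0]
    - [0,0,0.02,0,0,0]
    - [0,0,0.02,0,0,0]
    - [0,0,0.02,0,0,0]
    - [0,0,0.02,0,0,0]
    - [0,0,0.02,0,0,0]
    - [0,0,0.02,0,0,0]

```text
time_s: 13.73
tool_pos: [0.5387, 0.0238, 0.1373]
orientation: [1.0, -0.002, 0.003, 0.004]
ft_force: [-10.0, -0.6, 24.6]
grip_width: 0.0408
```

servo_tool:
  moves:
    - [-0.003,0,0.011,0,0,-0.015]
    - [-0.001,0,0.011,0,0,-0.025]
    - [0,0,0.011,0,0,-0.03]
    - [0,0,0.011,0,0,-0.03]
    - [0,0,0.011,0,0,-0.03]
    - [0,0,0.011,0,0,-0.03]
    - [0,0,0.011,0,0,-0.03]
    - [0,0,0.011,0,0,-0.03]

```text
time_s: 14.4
tool_pos: [0.5391, 0.0246, 0.1373]
orientation: [0.937, 0.349, 0.004, 0.007]
ft_force: [-6.9, -1.6, 14.7]
grip_width: 0.0411
```

```bash
python3 - <<'E'
from h import *
print(st() and r.observe()["moment"]);down([.538,.024,.144],0)
E
```

```text
{'time_s': 14.4, 'tool_pos': [0.5391, 0.0246, 0.1373], 'orientation': [0.9371, 0.3489, 0.0041, 0.007], 'ft_force': [-6.9395, -1.5776, 14.6618], 'grip_width': 0.0411, 'joint_pos': [0.2259, 0.1576, -0.3572, 1.8346, 0.073, 1.1491, 0.5563]}
[ 0.00995511  1.50803487 -0.27654922]
shift u [-0.006 -0.001 -0.033] turn u [ 0.005 -0.003  0.227] yaw 40.8 tilt 0.93
```

servo_tool:
  moves:
    - [0,0,0.01,0,0,-0.03]
    - [0,0,0.01,0,0,-0.03]
    - [0,0,0.01,0,0,-0.03]
    - [0,0,0.01,0,0,-0.03]
    - [0,0,0.008,0,0,-0.01]
    - [0,0,0.004,0,0,0]
    - [0,0,0,0,0,0]
    - [0,0,-0.005,0,0,0]

```text
time_s: 15.07
tool_pos: [0.5395, 0.025, 0.1393]
orientation: [0.842, 0.54, 0.004, 0.009]
ft_force: [-1.2, -0.2, 3.7]
grip_width: 0.0409
```

```bash
python3 - <<'E'
from h import *
print(st() and r.observe()["moment"]);down([.538,.024,.144],65)
E
```

```text
{'time_s': 15.0667, 'tool_pos': [0.5395, 0.025, 0.1393], 'orientation': [0.8415, 0.5402, 0.0037, 0.0088], 'ft_force': [-1.2174, -0.2086, 3.6697], 'grip_width': 0.0409, 'joint_pos': [0.2571, 0.1572, -0.3923, 1.8329, 0.0796, 1.1503, 0.9788]}
[ 0.12401746  0.34835324 -0.0813312 ]
shift u [-0.008 -0.004 -0.024] turn u [0.006 0.001 0.002] yaw 65.4 tilt 1.09
```

Turned 65°. Lift slowly a little and watch the force; the tilt is levelled too.

servo_tool:
  moves:
    - [0,0,-0.01,0.002,0,0]
    - [0,0,-0.012,0.002,0,0]
    - [0,0,-0.012,0.001,0,0]
    - [0,0,-0.012,0.001,0,0]
    - [0,0,-0.012,0,0,0]
    - [0,0,-0.012,0,0,0]
    - [0,0,-0.008,0,0,0]
    - [0,0,0,0,0,0]

```text
time_s: 15.73
tool_pos: [0.5393, 0.0249, 0.1538]
orientation: [0.842, 0.54, -0.002, -0.001]
ft_force: [0.6, -0.8, -0.9]
grip_width: 0.0411
```

```bash
python3 - <<'E'
from h import *
st();down([.538,.024,.2],65)
E
```

```text
{'time_s': 15.7333, 'tool_pos': [0.5393, 0.0249, 0.1538], 'orientation': [0.8416, 0.5402, -0.0025, -0.0007], 'ft_force': [0.6294, -0.7784, -0.9186], 'grip_width': 0.0411, 'joint_pos': [0.2617, 0.1595, -0.3908, 1.7995, 0.066, 1.2002, 0.9925]}
shift u [-0.008 -0.005 -0.231] turn u [-0.001  0.001  0.002] yaw 65.4 tilt 0.3
```

servo_tool:
  moves:
    - [0,0,-0.025,0,0,0]
    - [0,0,-0.035,0,0,0]
    - [0,0,-0.04,0,0,0]
    - [0,0,-0.04,0,0,0]
    - [-0.003,-0.002,-0.04,0,0,0]
    - [-0.003,-0.002,-0.035,0,0,0]
    - [0,0,-0.025,0,0,0]
    - [0,0,0,0,0,0]

```text
time_s: 16.4
tool_pos: [0.5386, 0.0244, 0.208]
orientation: [0.841, 0.54, -0.002, -0.0]
ft_force: [0.6, 0.3, -0.2]
grip_width: 0.0409
```

```bash
python3 - <<'E'
from h import *
st();down([.538,.024,.2065],65)
E
```

```text
{'time_s': 16.4, 'tool_pos': [0.5386, 0.0244, 0.208], 'orientation': [0.8414, 0.5404, -0.0017, -0.0001], 'ft_force': [0.5718, 0.337, -0.2267], 'grip_width': 0.0409, 'joint_pos': [0.2679, 0.1163, -0.3904, 1.7336, 0.0471, 1.3037, 1.0089]}
shift u [-0.003 -0.002  0.008] turn u [-0.001  0.001  0.002] yaw 65.4 tilt 0.19
```

One settling call, then a check picture.

servo_tool:
  moves:
    - [-0.003,-0.002,0.008,0,0,0]
    - [0,0,0,0,0,0]
    - [0,0,0,0,0,0]
    - [0,0,0,0,0,0]
    - [0,0,0,0,0,0]
    - [0,0,0,0,0,0]
    - [0,0,0,0,0,0]
    - [0,0,0,0,0,0]

```text
time_s: 17.07
tool_pos: [0.537, 0.0239, 0.2048]
orientation: [0.841, 0.54, -0.003, -0.001]
ft_force: [-0.2, -0.0, -0.6]
grip_width: 0.0407
```

```bash
python3 - <<'E'
from h import *
st()
s=r.snapshot("side")[...,::-1][140:360,190:390];w=r.snapshot("scene")[...,::-1][140:360,230:430]
cv2.imwrite("pics/e.png",np.hstack([cv2.resize(i,(400,440),interpolation=cv2.INTER_CUBIC) for i in(s,w)]))
E
```

```text
{'time_s': 17.0667, 'tool_pos': [0.537, 0.0239, 0.2048], 'orientation': [0.8414, 0.5404, -0.0028, -0.0008], 'ft_force': [-0.1999, -0.0193, -0.5918], 'grip_width': 0.0407, 'joint_pos': [0.2685, 0.1168, -0.3901, 1.7396, 0.047, 1.2999, 1.0097]}
```

View pics/e.png

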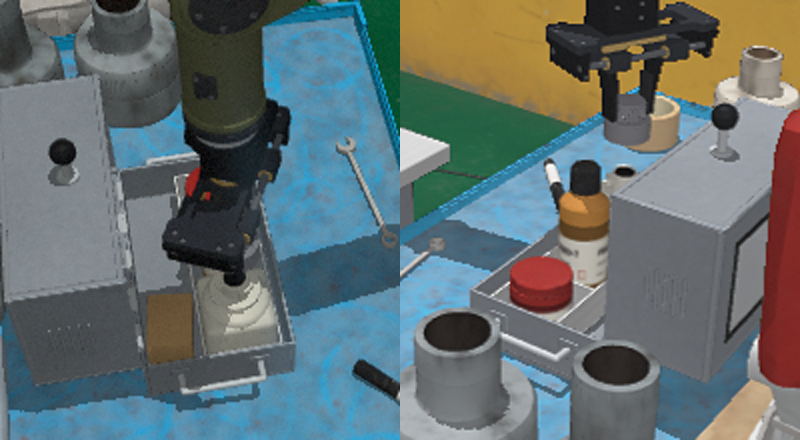

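```bash
python3 -c "
from h import *
st();print(r.finish_job())"
```

```text
{'time_s': 17.1667, 'tool_pos': [0.537, 0.0239, 0.2048], 'orientation': [0.8414, 0.5403, -0.0028, -0.0008], 'ft_force': [0.1057, -1.1427, -0.5099], 'grip_width': 0.041, 'joint_pos': [0.2685, 0.1167, -0.39, 1.7396, 0.047, 1.2999, 1.0097]}
the job is handed in; nothing more can be done
None
```

The job is done and handed in at 17.2 s; no verdict was reported. The hood is fully open, and the cap is off and held over the jug.

- **Hood:** I held it by its knob through the whole swing to 90°. The last 4° were slow, and I let go only after it was on its stop (about 16 N contact force at the knob). A later picture shows it lying back.
- **Cap:** I pressed it down, turned it 65° anticlockwise and lifted it straight off. The wrist force after lifting was under 1 N, so the jug did not come up with the cap.
- **Last checks:** The final pictures show the cap level in the gripper above the open neck, with the jug, tin and bottle in their pockets. The tool is within 0.4° of vertical and the grip opening is 41 mm. The cap's lower rim is about 4.8 to 5.0 cm above the mouth. That comes from the tool's height and allows for up to 3 mm of slip in the fingers.

**What did not go to plan**
- On the way to the knob I overshot sideways and a finger touched it with about 5 N before I corrected.
- The first press on the cap was too weak. The second reached about 25 N at the bottom of the cap's travel, past the 4 to 6 mm you gave, and I eased it to about 15 N while turning.

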